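# Sweep the broken supports off the build plate

## Task

Clear the black build plate of its print waste: with the fingertips, push the three white broken support pieces across the plate and over its edge so that they drop into the red scrap tray beside it, without picking any of them up. The finished blue print on the plate must stay standing where it is, and leave the other things on the bench as they are.

Things in the scene. Friction and masses are not known exactly. Their poses are not given: they have to be found in the camera images.
- plate: the raised black build plate with its stand, fixed: 250 mm along its x, 190 mm along its y, flat top 55 mm above the bench; origin at bench level under the plate's centre. Two steel clips on each of its two short (x) ends rise 7 mm above the top, outside the plate's outline.
- red_tray: red scrap tray, where the white pieces must go: open box, 250 (its x) x 100 (its y) x 45 mm high, walls and floor 4 mm, fixed; origin under its centre, at bench level; axes parallel to the plate's. It stands on the plate's +y or -y side (changing), centre 138 mm from the plate's; the plate's edge overhangs its near wall by 8 mm, 10 mm above the rim: what goes over that edge drops in.
- grey_tray: grey tray for finished prints, on the opposite side of the plate from the red one: open box, 250 (its x) x 100 (its y) x 45 mm high, walls and floor 4 mm, fixed; origin under its centre, at bench level; axes parallel to the plate's. 
- comb: white comb-shaped broken support, 20 mm by 32 mm (its y): loose, 20 g, printed white plastic, lies flat on the black plate, 14 mm high, at any yaw; origin at the centre of its underside. 
- lattice: white grid-shaped broken support, 20 mm by 30 mm (its y): loose, 20 g, printed white plastic, lies flat on the black plate, 14 mm high, at any yaw; origin at the centre of its underside. 
- arc: white arc-shaped broken support, 12 mm by 37 mm (its y): loose, 20 g, printed white plastic, lies flat on the black plate, 14 mm high, at any yaw; origin at the centre of its underside. 
- print_a: finished print: a blue round cap, 40 mm diameter, 31 mm high, with a white cross on top, loose, 70 g; origin at the centre of its underside. Stands on the black plate and must stay. It and the three white pieces lie in changing order, at least 50 mm apart along the plate's x, and within 41 mm of its middle along y.
- print_b: finished print: a blue round cap, 40 mm diameter, 31 mm high, with a white cross on top, loose, 70 g; origin at the centre of its underside. Stands in the grey tray; bystander.
- print_c: finished print: a blue round cap, 40 mm diameter, 31 mm high, with a white cross on top, loose, 70 g; origin at the centre of its underside. Stands in the grey tray; bystander.
- mask_blue: blue loose mask shell standing on its wide rim, a cone 96 mm across and 56 mm high; bystander; origin at the centre of its underside
- mask_red: red loose mask shell standing on its wide rim, a cone 96 mm across and 56 mm high; bystander; origin at the centre of its underside
- scraper: spatula-like scraper lying on the bench, 280 mm long, blade 65 mm wide; bystander; origin at about its middle
- jar: jar standing on the bench, 56 mm diameter, 70 mm high; bystander; origin at the centre of its underside

How it is judged:
By the outcome, as a careful person would: the job done as asked, in the order asked, and still so for the second after the job is handed in, with the robot touching nothing.
It also fails if it takes over 61 s, if anything falls off the work surface, if the arm or the gripper's body presses on something with over 40 N, if the wrist force passes 120 N, or if a joint passes its speed limit or range.

## Robot

A 6-joint arm with a two-finger parallel gripper is mounted at the origin on the work surface. World frame = base frame: x ahead of the robot, y to its left, z up, the work surface at z = 0. Lengths are in m, angles in rad, forces in N, time in s.
With the tool pointing down it reaches from about 0.35 to 0.975 m from the base axis. Payload 4.9 kg.
Tool frame: the origin (TCP) lies at the very end of the fingers, on their centre line; the grasp point (between the pads) lies manip.grip_point_offset behind it (manip.grip_point_offset is the distance from the TCP to the grasp point, in m); z points along the fingers, y is the line along which they close (so a half turn about z gives the same grasp; the last joint's range is limited). The gripper opens to 85 mm and grips with 20 to 120 N. Pads are 22 mm wide; open, the fingers measure 114 mm over their backs; the gripper's body (76 mm by 85 mm) begins 54 mm behind the grasp point. The pads swing forward as they close: fully open they stand 13 mm farther back than shut.
Start: joints at [-1.454, 0.053, 1.613, -0, 1.476, -0.119], TCP at [0.146, -0.608, 0.231] pointing down, gripper open.
Joint ranges: [-3.01, 3.01], [-1.01, 2.22], [0.06, 2.58], [-1.02, 4.17], [0.09, 2.62], [-3.14, 3.14]. Speed limits (rad/s): [2.57, 2.57, 3.14, 3.14, 3.14, 3.14].

## Interface

Orientations are given as a unit quaternion [w, x, y, z].
In Python, from plant import manip gives the robot as it stands.
- The arm moves only by the shell command python3 -m crank 'ROWS' [OPENING]. ROWS is JSON, a list of rows, each an object of numbers: "x", "y", "z": the shift along the tool's x, y, z in cm; "turn": the turn about the tool's z in rad. In form: [{"x": .., "y": .., "z": .., "turn": ..}, ...]. A call has 1 to 5 rows; each row shifts and turns the commanded pose from where the row before left it, along the tool's axes as they then stand; what a row does not reach is not made up. A row lasts 1/10 s, in which the tool goes at most 50 mm and 8.59 degrees, less where a joint would pass 70% of its speed; a pose out of reach is approached as far as the arm can. A call with a gripper value outside its range is refused whole. OPENING is the opening in per cent of the stroke, from 0 (shut) to 100 (fully open), set as the call begins (- or left out, the last holds). The fingers move at their own pace and stop on an object; the grip force is fixed at half the most. Time passes only in rows, so rows that do not move let the fingers close. It gives the time, the measured TCP pose, the force, the opening and the grip force at its end, in the units of the state.
- manip.state(): the state, without advancing time (a new reading comes with each control period).
- manip.grab_frame(name): name is "side" or "top"; returns (picture, depth): 384x512x3 uint8, red, green, blue; 384x512 float32, m along the optical axis (not along the pixel's ray), 0 where there is no reading.
- manip.camera_model(name): a dict with "mtx" (3x3 intrinsics, pixels), "world_to_cam" (4x4, takes a point from world to camera coordinates). Camera axes: x right, y down, z forward; pixel columns grow to the right and rows downward; lengths in m; the calibration is good to about 2 mm. A picture is of the moment at which its call begins. camera_model takes no time and is no camera call.
- manip.job_done(): hands the job in; it is judged then, once.
The state is a dict: "time": time; "joint_pos": joint angles; "joint_vel": joint speeds; "joint_efforts": joint torques, N m; "tool_pos": TCP position; "tool_rot": TCP orientation; "contact_force": force on the tool from outside, world axes, zero at the start; "ft_torque": the same for the moment, N m; "gripper_width": opening from 0.0 (shut) to 1.0 (fully open); "grasp_force": force on a finger pad.
Only numpy, scipy, OpenCV 4.12 (cv2) and the standard library are available. Lean on these libraries where they do the work, as an engineer would, in place of code of your own. Each camera call takes 0.05 s, during which the arm holds its last target. There are 200 camera calls.

## Working session

There is one attempt and no reset: what is moved stays moved. The work goes in short steps, Python scripts to look and compute and a shell command to move; the robot and the scene stay as the last step left them, time stands still between calls to the robot, and variables do not carry over. Pictures are saved under pics/ and viewed, at most 10 in all, crops included, and the job is handed in when it is done.

```bash
mkdir -p pics; python3 - <<'E'
from plant import manip
import cv2,numpy as np
np.set_printoptions(precision=3,suppress=True)
for n in("top","side"):
    p,d=manip.grab_frame(n); np.savez(f"{n}.npz",p=p,d=d); cv2.imwrite(f"pics/{n}0.png",p[...,::-1])
    c=manip.camera_model(n); print(c["mtx"],c["world_to_cam"])
s=manip.state(); print(s)
E
```

```text
[[355.988   0.    255.484]
 [  0.    355.988 189.819]
 [  0.      0.      1.   ]] [[ 0.022 -0.999  0.041  0.003]
 [-0.992 -0.027 -0.124  0.525]
 [ 0.125 -0.037 -0.991  0.998]
 [ 0.     0.     0.     1.   ]]
[[424.994   0.    254.935]
 [  0.    424.994 193.271]
 [  0.      0.      1.   ]] [[ 0.759 -0.651 -0.014 -0.382]
 [-0.441 -0.498 -0.747  0.294]
 [ 0.48   0.573 -0.665  1.298]
 [ 0.     0.     0.     1.   ]]
{'time': 0.1, 'joint_pos': array([-1.454,  0.053,  1.614,  0.   ,  1.476, -0.119]), 'joint_vel': array([-0.   , -0.002, -0.003, -0.   ,  0.   ,  0.   ]), 'joint_efforts': array([  0.001, -39.491, -37.137,  -0.   ,   0.004,   0.   ]), 'tool_pos': array([ 0.146, -0.607,  0.23 ]), 'tool_rot': array([-0.001,  0.993,  0.118,  0.   ]), 'contact_force': array([ 0.075, -0.765, -0.497]), 'ft_torque': array([-0.043,  0.014,  0.018]), 'grasp_force': 0.0, 'gripper_width': 0.9966283856591819}
```

View pics/top0.png

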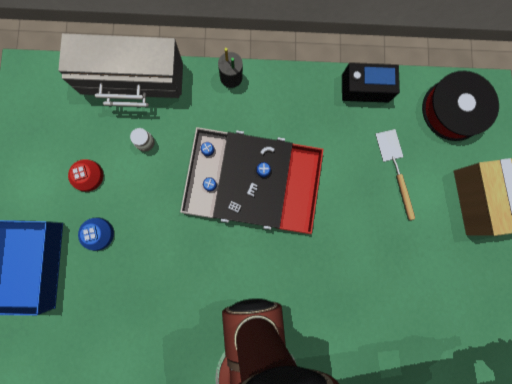

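View pics/side0.png

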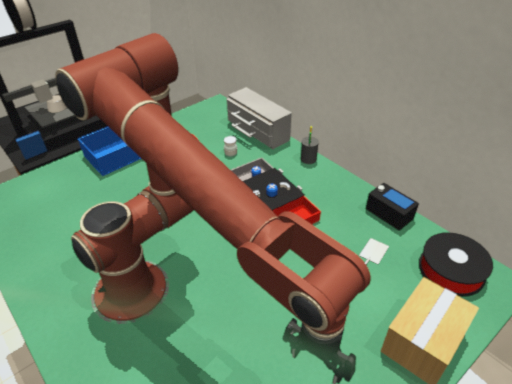

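The top view shows the plate at about (253,180). The red tray is on its right (world -y) side, with the arc at (267,151), print_a at (264,169), the comb at (252,189) and the lattice at (235,207). In the side view the arm partly hides the plate.

```bash
cat > h.py <<'E'
from plant import manip
import cv2,numpy as np
np.set_printoptions(precision=3,suppress=True)
def cast(n,uv,z):
    c=manip.camera_model(n);K=c["mtx"];T=c["world_to_cam"];R=T[:3,:3];t=T[:3,3]
    uv=np.atleast_2d(uv).astype(float); o=-R.T@t
    r=(np.linalg.inv(K)@np.c_[uv,np.ones(len(uv))].T).T@R
    return o+r*((z-o[2])/r[:,2])[:,None]
def pts(n,uv,d):
    c=manip.camera_model(n);K=c["mtx"];T=c["world_to_cam"];uv=np.atleast_2d(uv).astype(int)
    z=d[uv[:,1],uv[:,0]]; q=(np.linalg.inv(K)@np.c_[uv,np.ones(len(uv))].T).T*z[:,None]
    return (q-T[:3,3])@T[:3,:3]
def blobs(m,lo,hi):
    n,l,s,c=cv2.connectedComponentsWithStats(m.astype(np.uint8),connectivity=8)
    return [np.argwhere(l==i)[:,::-1] for i in range(1,n) if lo<=s[i,4]<=hi]
E
python3 - <<'E'
from h import *
f=np.load("top.npz");p,d=f["p"],f["d"]
h=cv2.cvtColor(p,cv2.COLOR_RGB2HSV)
roi=np.zeros(p.shape[:2],bool);roi[120:242,175:330]=1
H,S,V=h[...,0],h[...,1],h[...,2]
k=(V<70)&roi
b=max(blobs(cv2.morphologyEx(k.astype(np.uint8),cv2.MORPH_OPEN,np.ones((5,5))),300,1e5),key=len)
z=np.median(pts("top",b,d)[:,2]);print("plate n",len(b),"z",z)
r=cv2.minAreaRect(cast("top",b,.055)[:,:2].astype(np.float32));print("plate",r)
rd=max(blobs(roi&((H<8)|(H>172))&(S>150)&(V>90),100,1e5),key=len)
print("red",cast("top",rd,.045).mean(0),cv2.minAreaRect(cast("top",rd,.045)[:,:2].astype(np.float32)))
for name,m in(("white",(S<60)&(V>140)),("blue",(H>100)&(H<130)&(S>110)&(V>80))):
    for b in blobs(m&roi,12,400):
        P=pts("top",b,d);zz=np.percentile(P[:,2],75)
        q=cast("top",b,zz);print(name,len(b),b.mean(0),"z75",zz,q.mean(0),q.min(0),q.max(0))
# side
f=np.load("side.npz");p,d=f["p"],f["d"];h=cv2.cvtColor(p,cv2.COLOR_RGB2HSV);H,S,V=h[...,0],h[...,1],h[...,2]
roi=np.zeros(p.shape[:2],bool);roi[160:228,232:322]=1
for b in blobs((S<60)&(V>140)&roi,8,300):
    P=pts("side",b,d);print("side white",len(b),b.mean(0),P.mean(0),P[:,2].max())
E
```

```text
plate n 5296 z 0.05538598791797939
plate ((0.5492807626724243, 0.027015678584575653), (0.19086872041225433, 0.2579841911792755), 82.22018432617188)
red [ 0.527 -0.112  0.045] ((0.5323735475540161, -0.1150684803724289), (0.09205345064401627, 0.24894636869430542), 82.09856414794922)
white 17 [239.412 131.176] z75 0.06310551379521313 [0.689 0.067 0.063] [0.687 0.057 0.063] [0.692 0.077 0.063]
white 14 [281.    138.214] z75 0.0633451813269188 [ 0.672 -0.052  0.063] [ 0.67  -0.061  0.063] [ 0.676 -0.044  0.063]
white 20 [206.5 147.1] z75 0.037862934877940325 [0.646 0.162 0.038] [0.637 0.152 0.038] [0.655 0.172 0.038]
white 42 [266.69  149.167] z75 0.07043952168892374 [ 0.637 -0.011  0.07 ] [ 0.626 -0.029  0.07 ] [0.644 0.005 0.07 ]
white 16 [263.625 168.   ] z75 0.08912315063744314 [ 0.579 -0.003  0.089] [ 0.571 -0.012  0.089] [0.588 0.007 0.089]
white 15 [208.933 182.933] z75 0.03759460285755285 [0.541 0.151 0.038] [0.532 0.142 0.038] [0.549 0.159 0.038]
white 52 [251.25  188.462] z75 0.0702586253776052 [0.524 0.03  0.07 ] [0.506 0.016 0.07 ] [0.539 0.041 0.07 ]
white 47 [234.17  205.915
[... 677 characters left out ...]
 164.393] [0.626 0.213 0.036] 0.050172592111954746
side white 15 [267.933 163.267] [0.721 0.171 0.018] 0.047318574148532064
side white 10 [255.9 167.6] [0.656 0.17  0.03 ] 0.040692800045201954
side white 10 [261.8 170.5] [0.681 0.164 0.005] 0.009337464657925239
side white 14 [280.286 169.786] [0.716 0.093 0.032] 0.0668259337669565
side white 64 [244.938 176.188] [0.607 0.181 0.005] 0.05364770299345221
side white 38 [284.763 184.368] [ 0.642 -0.008  0.064] 0.07212674871937534
side white 14 [271.857 185.786] [ 0.585 -0.001  0.085] 0.0903060951770143
side white 13 [299.154 186.615] [ 0.702 -0.026  0.03 ] 0.06571007424037738
side white 24 [256.083 191.958] [0.535 0.029 0.065] 0.07428603740591926
```

```bash
python3 -m crank '[{"turn":-0.149},{"turn":-0.149},{"turn":-0.149},{"turn":-0.149}]' 0; python3 -m crank '[{"turn":-0.149},{"turn":-0.149},{"turn":-0.149},{"turn":-0.149}]'
```

```text
schema error: expected keys x, y, z, turn
schema error: expected keys x, y, z, turn
```

```bash
python3 -m crank '[{"x":4,"y":1},{"x":4,"y":1},{"x":4,"y":1},{"x":4,"y":1},{"x":4,"y":1}]'; python3 -m crank '[{"x":4,"y":1},{"x":4,"y":1},{"x":4,"y":1},{"x":4,"y":1},{"x":4,"y":1}]'
```

```text
schema error: expected keys x, y, z, turn
schema error: expected keys x, y, z, turn
```

```bash
python3 -m crank '[{"x":0,"y":0,"z":0,"turn":-0.149},{"x":0,"y":0,"z":0,"turn":-0.149},{"x":0,"y":0,"z":0,"turn":-0.149},{"x":0,"y":0,"z":0,"turn":-0.149}]' 0; python3 -m crank '[{"x":0,"y":0,"z":0,"turn":-0.149},{"x":0,"y":0,"z":0,"turn":-0.149},{"x":0,"y":0,"z":0,"turn":-0.149},{"x":0,"y":0,"z":0,"turn":-0.149}]'
```

```text
time: 0.5
tool_pos: [0.146, -0.6073, 0.2305]
tool_rot: [-0.001, 0.914, 0.407, 0.0]
contact_force: [-0.1, -0.3, 0.3]
gripper_width: 0.335
grasp_force: 0.0
time: 0.9
tool_pos: [0.146, -0.6073, 0.2305]
tool_rot: [-0.001, 0.754, 0.657, 0.0]
contact_force: [0.1, 0.4, -0.4]
gripper_width: -0.003
grasp_force: 0.0
```

```bash
python3 -m crank '[{"x":4.5,"y":1.4,"z":0,"turn":0},{"x":4.5,"y":1.4,"z":0,"turn":0},{"x":4.5,"y":1.4,"z":0,"turn":0},{"x":4.5,"y":1.4,"z":0,"turn":0},{"x":4.5,"y":1.4,"z":0,"turn":0}]'; python3 -m crank '[{"x":4.5,"y":1.4,"z":0,"turn":0},{"x":4.5,"y":1.4,"z":0,"turn":0},{"x":4.5,"y":1.4,"z":0,"turn":0},{"x":4.5,"y":1.4,"z":0,"turn":0},{"x":4.5,"y":1.4,"z":0,"turn":0}]'; python3 -m crank '[{"x":4.5,"y":1.4,"z":0,"turn":0},{"x":4.5,"y":1.4,"z":0,"turn":0},{"x":4.5,"y":1.4,"z":0,"turn":0},{"x":4.5,"y":1.4,"z":0,"turn":0},{"x":4.5,"y":1.4,"z":0,"turn":0}]'; cat >> h.py <<'E'
C=np.array([.549,.027]);U=np.array([-.136,-.991]);W=np.array([.991,-.136])
def st(P): P=np.atleast_2d(P)[:,:2]-C; return np.c_[P@W,P@U]*1000
E
python3 - <<'E'
from h import *
s=manip.state();print("tool s,t mm",st(s["tool_pos"]),s["tool_pos"],s["tool_rot"])
p,d=manip.grab_frame("side");h=cv2.cvtColor(p,cv2.COLOR_RGB2HSV);H,S,V=h[...,0],h[...,1],h[...,2]
cv2.imwrite("pics/side1.png",cv2.resize(p[130:250,190:350,::-1],None,fx=5,fy=5))
roi=np.zeros(p.shape[:2],bool);roi[150:230,225:325]=1
for b in blobs((S<60)&(V>140)&roi,8,300):
    q=cast("side",b,.069);P=pts("side",b,d);print(len(b),b.mean(0),"ray@.069",st(q).mean(0),st(q).min(0),st(q).max(0),"depth z",np.percentile(P[:,2],75))
E
```

```text
time: 1.4
tool_pos: [0.2477, -0.393, 0.2306]
tool_rot: [-0.0, 0.756, 0.655, 0.0]
contact_force: [0.9, 0.1, 0.2]
gripper_width: 0.004
grasp_force: 0.0
time: 1.9
tool_pos: [0.3489, -0.1804, 0.231]
tool_rot: [0.0, 0.756, 0.655, 0.0]
contact_force: [0.4, -0.7, 0.1]
gripper_width: -0.001
grasp_force: 0.0
time: 2.4
tool_pos: [0.4503, 0.0326, 0.231]
tool_rot: [0.0, 0.756, 0.655, -0.0]
contact_force: [0.0, -0.3, 0.4]
gripper_width: -0.003
grasp_force: 0.0
tool s,t mm [[-98.599   7.874]] [0.45  0.033 0.231] [ 0.     0.756  0.655 -0.   ]
16 [267.188 162.562] ray@.069 [ 113.197 -116.592] [ 110.712 -152.148] [116.44  -83.116] depth z 0.04420807487378596
14 [247.5   162.571] ray@.069 [  49.745 -158.993] [  20.659 -161.029] [  79.553 -156.655] depth z 0.04565100552505645
12 [235.25 167.5 ] ray@.069 [  -5.766 -158.956] [ -24.044 -163.21 ] [  10.992 -155.732] depth z 0.047046867616193075
10 [255.9 167.6] ray@.069 [  59.655 -114.366] [  52.106 -122.474] [  68.554 -106.91 ] depth z 0.03826116544841715
8 [261.875 170.125] ray@.069 [ 70.095 -88.723] [ 64.399 -96.298] [ 74.281 -81.911] depth z 0.0062545850269284595
10 [280.3 169.6] ray@.069 [130.054 -52.414] [124.906 -63.155] [134.389 -41.88 ] depth z 0.06065941714676503
121 [237.868 179.322] ray@.069 [-33.747 -92.737] [ -95.517 -106.432] [ 23.284 -78.312] depth z 0.006282208772927445
36 [284.639 184.222] ray@.069 [93.584 26.23 ] [80.017  8.643] [104.806  47.618] depth z 0.0702246297204778
12 [271.667 186.   ] ray@.069 [48.594  8.17 ] [40.413  0.197] [58.823 15.443] depth z 0.08894699263074127
12 [299.167 186.5  ] ray@.069 [129.879  65.81 ] [124.688  56.802] [134.448  76.108] depth z 0.06161891672792887
37 [234.73  192.622] ray@.069 [-81.828 -35.3  ] [-93.505 -52.968] [-67.74  -19.197] depth z 0.0692867884283917
38 [254.211 192.553] ray@.069 [-23.627   3.12 ] [-40.333  -8.339] [-7.783 15.185] depth z 0.0689800660178284
```

View pics/side1.png

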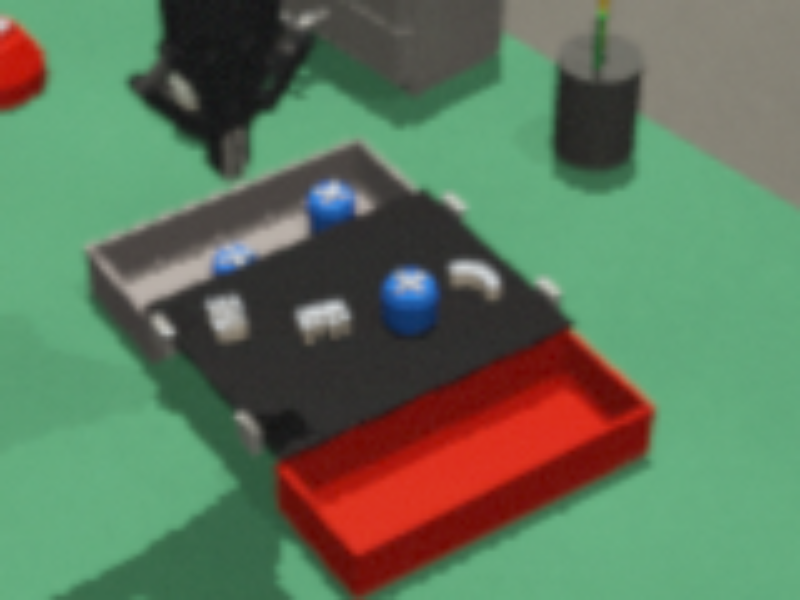

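The side crop shows the lattice at crop (227,317), comb (323,320), print_a (410,300) and arc (475,278), all free on the plate. The red tray is in front. Piece tops measure about 0.069–0.070 m and both views agree, so I'll start with the lattice.

```bash
python3 -m crank '[{"x":4.4,"y":0.9,"z":0,"turn":0},{"x":4.4,"y":0.9,"z":0,"turn":0},{"x":0,"y":0,"z":0,"turn":0}]'; python3 -m crank '[{"x":0,"y":0,"z":4.5,"turn":0},{"x":0,"y":0,"z":4.5,"turn":0},{"x":0,"y":0,"z":4,"turn":0},{"x":0,"y":0,"z":2.5,"turn":0},{"x":0,"y":0,"z":0,"turn":0}]'; python3 -m crank '[{"x":0,"y":0,"z":0.8,"turn":0},{"x":0,"y":0,"z":0.6,"turn":0},{"x":0,"y":0,"z":0,"turn":0}]';  python3 -c "
from h import *
s=manip.state();print(st(s['tool_pos']),s['tool_pos'])"
```

```text
time: 2.75
tool_pos: [0.4806, 0.1188, 0.2306]
tool_rot: [-0.001, 0.754, 0.657, -0.0]
contact_force: [-0.7, -0.6, -1.0]
gripper_width: -0.0
grasp_force: 0.0
time: 3.25
tool_pos: [0.4762, 0.114, 0.0714]
tool_rot: [-0.003, 0.756, 0.655, -0.004]
contact_force: [-1.2, 0.3, -0.3]
gripper_width: -0.002
grasp_force: 0.0
time: 3.55
tool_pos: [0.481, 0.1149, 0.063]
tool_rot: [0.0, 0.756, 0.655, 0.0]
contact_force: [-0.2, -0.1, 0.2]
gripper_width: 0.001
grasp_force: 0.0
[[-79.354 -77.87 ]] [0.481 0.115 0.063]
```

```bash
python3 -m crank '[{"x":-1,"y":0,"z":0.2,"turn":0},{"x":-1,"y":0,"z":0,"turn":0},{"x":-1,"y":0,"z":0,"turn":0},{"x":-1,"y":0,"z":0,"turn":0},{"x":-1,"y":0,"z":0,"turn":0}]'; python3 -m crank '[{"x":-1,"y":0,"z":0,"turn":0},{"x":-1,"y":0,"z":0,"turn":0},{"x":-1,"y":0,"z":0,"turn":0},{"x":-1,"y":0,"z":0,"turn":0},{"x":-1,"y":0,"z":0,"turn":0}]';  python3 - <<'E'
from h import *
s=manip.state();print(st(s['tool_pos']),s['tool_pos'])
p,d=manip.grab_frame("side");h=cv2.cvtColor(p,cv2.COLOR_RGB2HSV);S,V=h[...,1],h[...,2]
cv2.imwrite("pics/side2.png",cv2.resize(p[130:250,190:350,::-1],None,fx=5,fy=5))
E
```

```text
time: 4.05
tool_pos: [0.4733, 0.0645, 0.0605]
tool_rot: [0.0, 0.756, 0.655, 0.0]
contact_force: [0.4, 0.7, 0.3]
gripper_width: -0.002
grasp_force: 0.1
time: 4.55
tool_pos: [0.466, 0.0152, 0.0603]
tool_rot: [-0.0, 0.756, 0.655, -0.0]
contact_force: [0.5, 0.7, -0.5]
gripper_width: -0.0
grasp_force: 0.0
[[-80.637  22.954]] [0.466 0.015 0.06 ]
```

View pics/side2.png

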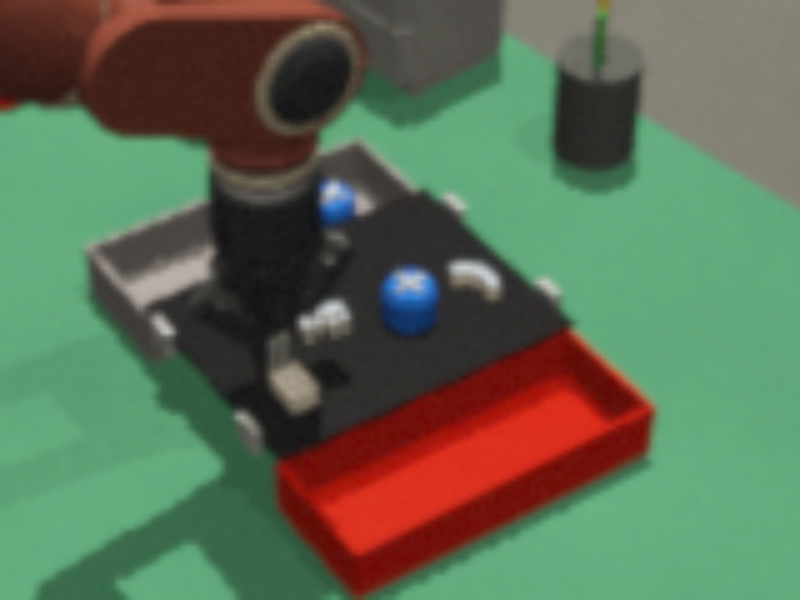

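The lattice is being pushed squarely, now at crop (293,385) ahead of the fingertips. The comb, print and arc are unmoved, so I'll continue over the edge.

```bash
python3 -m crank '[{"x":-1,"y":0,"z":0,"turn":0},{"x":-1,"y":0,"z":0,"turn":0},{"x":-1,"y":0,"z":0,"turn":0},{"x":-1,"y":0,"z":0,"turn":0},{"x":-1,"y":0,"z":0,"turn":0}]'; python3 -m crank '[{"x":-1,"y":0,"z":0,"turn":0},{"x":-1,"y":0,"z":0,"turn":0},{"x":-0.8,"y":0,"z":0,"turn":0},{"x":0,"y":0,"z":0,"turn":0}]'; python3 -m crank '[{"x":0,"y":0,"z":-3,"turn":0},{"x":0,"y":0,"z":-3,"turn":0},{"x":0,"y":0,"z":0,"turn":0}]'; python3 - <<'E'
from h import *
s=manip.state();print(st(s['tool_pos']),s['tool_pos'])
p,d=manip.grab_frame("side")
cv2.imwrite("pics/side3.png",cv2.resize(p[130:250,190:350,::-1],None,fx=5,fy=5))
E
```

```text
time: 5.1
tool_pos: [0.4589, -0.0343, 0.0603]
tool_rot: [0.0, 0.756, 0.655, 0.0]
contact_force: [-0.1, 0.3, -0.5]
gripper_width: -0.001
grasp_force: 0.0
time: 5.5
tool_pos: [0.455, -0.0621, 0.0603]
tool_rot: [0.0, 0.756, 0.654, -0.0]
contact_force: [-0.7, -0.5, 0.1]
gripper_width: 0.003
grasp_force: 0.0
time: 5.8
tool_pos: [0.4582, -0.0619, 0.1251]
tool_rot: [0.004, 0.756, 0.655, 0.002]
contact_force: [0.8, -1.1, 1.7]
gripper_width: -0.001
grasp_force: 0.0
[[-77.937 100.419]] [ 0.458 -0.062  0.125]
```

View pics/side3.png

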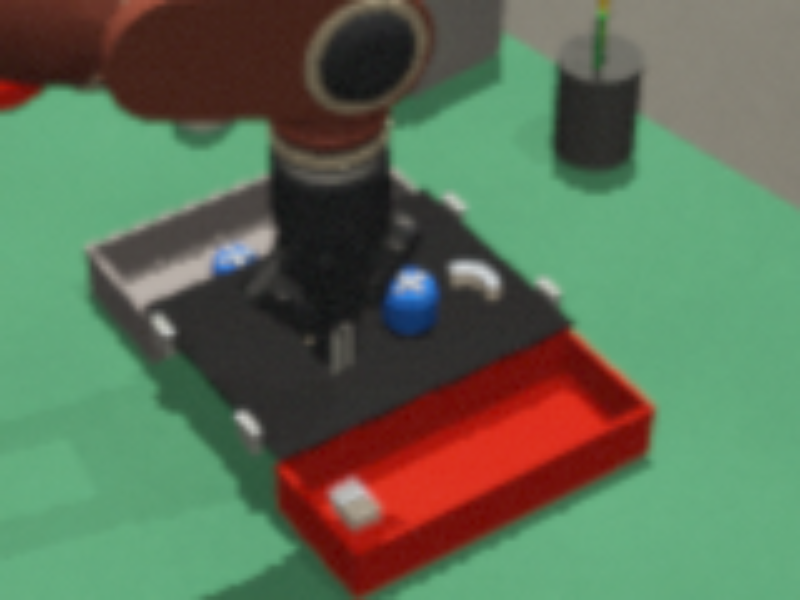

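The lattice now lies in the red tray at crop (353,502), and the print and arc are unmoved. Next is the comb.

```bash
python3 -m crank '[{"x":3.4,"y":1.3,"z":0,"turn":0},{"x":3.4,"y":1.3,"z":0,"turn":0},{"x":3.4,"y":1.3,"z":0,"turn":0},{"x":3.4,"y":1.3,"z":0,"turn":0},{"x":0,"y":0,"z":0,"turn":0}]'; python3 -m crank '[{"x":0,"y":0,"z":2.5,"turn":0},{"x":0,"y":0,"z":2.5,"turn":0},{"x":0,"y":0,"z":1,"turn":0},{"x":0,"y":0,"z":0,"turn":0},{"x":0,"y":0,"z":0,"turn":0}]';  python3 -c "
from h import *
s=manip.state();print(st(s['tool_pos']),s['tool_pos'])"
```

```text
time: 6.35
tool_pos: [0.5263, 0.0691, 0.1189]
tool_rot: [-0.001, 0.754, 0.656, -0.0]
contact_force: [-0.8, 0.8, 0.6]
gripper_width: 0.005
grasp_force: 0.0
time: 6.85
tool_pos: [0.526, 0.0657, 0.0606]
tool_rot: [0.0, 0.756, 0.655, -0.0]
contact_force: [-0.3, -0.2, 1.2]
gripper_width: -0.0
grasp_force: 0.0
[[-28.112 -35.266]] [0.526 0.066 0.061]
```

```bash
python3 -m crank '[{"x":-1,"y":0.2,"z":0,"turn":0},{"x":-1,"y":0,"z":0,"turn":0},{"x":-1,"y":0,"z":0,"turn":0},{"x":-1,"y":0,"z":0,"turn":0},{"x":-1,"y":0,"z":0,"turn":0}]'; python3 -m crank '[{"x":-1,"y":0,"z":0,"turn":0},{"x":-1,"y":0,"z":0,"turn":0},{"x":-1,"y":0,"z":0,"turn":0},{"x":-1,"y":0,"z":0,"turn":0},{"x":0,"y":0,"z":0,"turn":0}]';  python3 - <<'E'
from h import *
s=manip.state();print(st(s['tool_pos']),s['tool_pos'])
p,d=manip.grab_frame("side")
cv2.imwrite("pics/side4.png",cv2.resize(p[130:250,190:350,::-1],None,fx=5,fy=5))
E
```

```text
time: 7.35
tool_pos: [0.5207, 0.0152, 0.0606]
tool_rot: [0.0, 0.756, 0.655, 0.0]
contact_force: [0.0, 0.5, 0.4]
gripper_width: 0.001
grasp_force: 0.1
time: 7.85
tool_pos: [0.5149, -0.0245, 0.0603]
tool_rot: [0.0, 0.756, 0.654, -0.0]
contact_force: [0.2, -0.1, -0.3]
gripper_width: 0.003
grasp_force: 0.0
[[-26.791  55.651]] [ 0.515 -0.024  0.06 ]
```

View pics/side4.png

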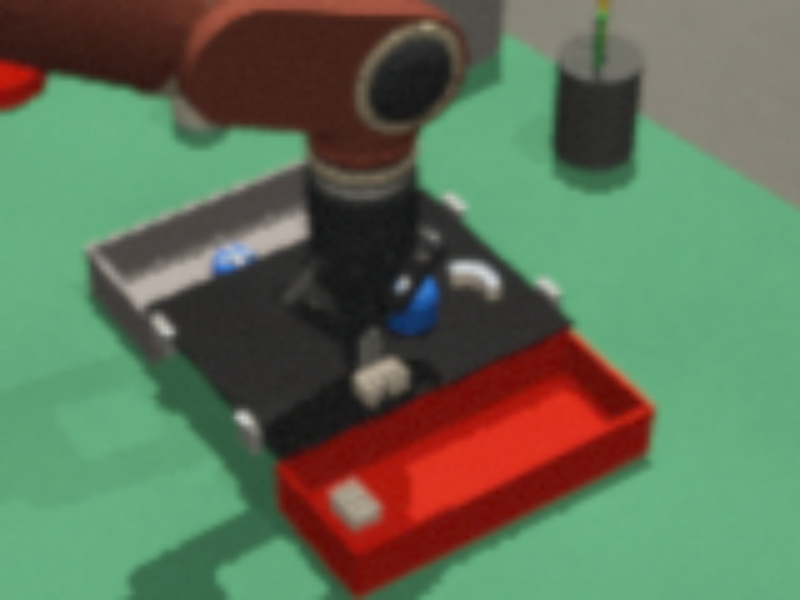

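The comb is at crop (382,380), just before the edge, and print_a still stands at (412,305). I'll finish the push, lift, and move to the arc.

```bash
python3 -m crank '[{"x":-1,"y":0,"z":0,"turn":0},{"x":-1,"y":0,"z":0,"turn":0},{"x":-1,"y":0,"z":0,"turn":0},{"x":-1,"y":0,"z":0,"turn":0},{"x":-0.5,"y":0,"z":0,"turn":0}]'; python3 -m crank '[{"x":0,"y":0,"z":0,"turn":0},{"x":0,"y":0,"z":-3,"turn":0},{"x":0,"y":0,"z":-3,"turn":0},{"x":0,"y":0,"z":-3,"turn":0},{"x":0,"y":0,"z":0,"turn":0}]'; python3 - <<'E'
from h import *
s=manip.state();print(st(s['tool_pos']),s['tool_pos'])
p,d=manip.grab_frame("side")
cv2.imwrite("pics/side5.png",cv2.resize(p[130:250,190:350,::-1],None,fx=5,fy=5))
E
```

```text
time: 8.4
tool_pos: [0.5085, -0.069, 0.0603]
tool_rot: [0.0, 0.756, 0.654, -0.0]
contact_force: [0.1, -0.3, 0.0]
gripper_width: 0.001
grasp_force: 0.0
time: 8.9
tool_pos: [0.5118, -0.0685, 0.1558]
tool_rot: [0.004, 0.756, 0.655, 0.003]
contact_force: [0.3, -0.6, 1.3]
gripper_width: 0.001
grasp_force: 0.0
[[-23.865  99.667]] [ 0.512 -0.068  0.156]
```

View pics/side5.png

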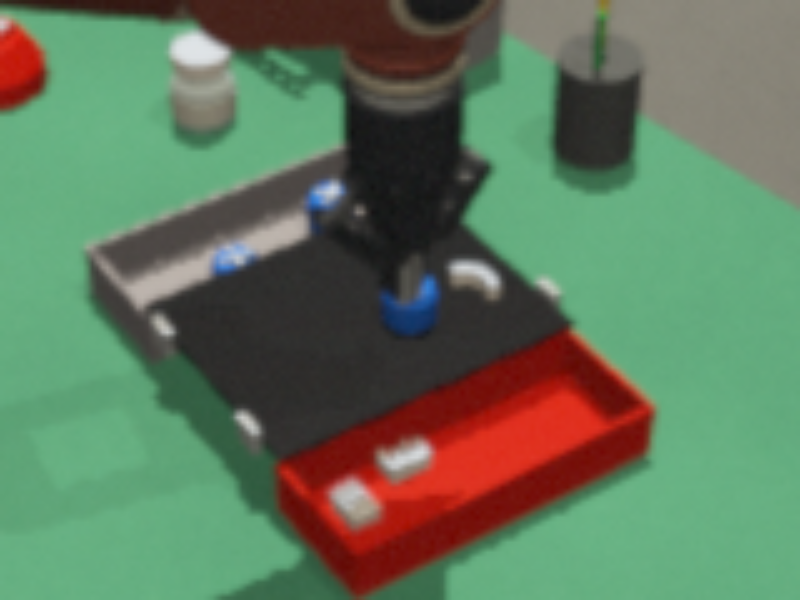

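The comb is in the tray at crop (405,457) beside the lattice, and print_a is unmoved at (410,305). Next is the arc at (475,278).

```bash
python3 -m crank '[{"x":3.1,"y":2.9,"z":0,"turn":0},{"x":3.1,"y":2.9,"z":0,"turn":0},{"x":3.1,"y":2.9,"z":0,"turn":0},{"x":3.1,"y":2.9,"z":0,"turn":0},{"x":0,"y":0,"z":0,"turn":0}]'; python3 -m crank '[{"x":0,"y":0,"z":2.5,"turn":0},{"x":0,"y":0,"z":2.5,"turn":0},{"x":0,"y":0,"z":2,"turn":0},{"x":0,"y":0,"z":0,"turn":0},{"x":0,"y":0,"z":0,"turn":0}]';  python3 - <<'E'
from h import *
s=manip.state();print(st(s['tool_pos']),s['tool_pos'])
p=np.load("top.npz")["p"];h=cv2.cvtColor(p,cv2.COLOR_RGB2HSV)
m=(h[...,1]<70)&(h[...,2]>120);m[:143]=0;m[162:]=0;m[:,:255]=0;m[:,280:]=0
q=st(cast("top",np.argwhere(m)[:,::-1],.069));o=q[q[:,1].argsort()];print(o.mean(0),o[:6].mean(0),o[:,1].min(),o[-6:].mean(0),o[:,1].max())
E
```

```text
time: 9.45
tool_pos: [0.6426, 0.0414, 0.1476]
tool_rot: [-0.001, 0.755, 0.656, -0.0]
contact_force: [-1.3, 0.1, -0.1]
gripper_width: -0.006
grasp_force: 0.0
time: 9.95
tool_pos: [0.64, 0.0382, 0.0792]
tool_rot: [-0.001, 0.756, 0.655, -0.001]
contact_force: [0.5, 0.3, 0.3]
gripper_width: 0.003
grasp_force: 0.0
[[ 88.702 -23.443]] [0.64  0.038 0.079]
[93.178 25.732] [86.764 12.142] 10.516892507049217 [96.311 42.297] 44.142203927629204
```

```bash
python3 -m crank '[{"x":0,"y":0.5,"z":1.2,"turn":0},{"x":0,"y":0,"z":0.7,"turn":0},{"x":0,"y":0,"z":0,"turn":0}]'; python3 -m crank '[{"x":-1,"y":0,"z":0,"turn":0},{"x":-1,"y":0,"z":0,"turn":0},{"x":-1,"y":0,"z":0,"turn":0},{"x":-1,"y":0,"z":0,"turn":0},{"x":-1,"y":0,"z":0,"turn":0}]'; python3 -m crank '[{"x":-0.8,"y":0,"z":0,"turn":0},{"x":-0.8,"y":0,"z":0,"turn":0},{"x":0,"y":0,"z":0,"turn":0}]';  python3 - <<'E'
from h import *
s=manip.state();print(st(s['tool_pos']),s['tool_pos'])
p,d=manip.grab_frame("side")
cv2.imwrite("pics/side6.png",cv2.resize(p[130:250,190:350,::-1],None,fx=5,fy=5))
E
```

```text
time: 10.25
tool_pos: [0.6455, 0.0376, 0.0602]
tool_rot: [-0.001, 0.756, 0.655, -0.001]
contact_force: [-0.3, 0.6, -0.1]
gripper_width: 0.002
grasp_force: 0.0
time: 10.75
tool_pos: [0.6389, -0.013, 0.0616]
tool_rot: [0.0, 0.756, 0.655, 0.0]
contact_force: [0.2, 0.1, 0.3]
gripper_width: -0.003
grasp_force: 0.1
time: 11.05
tool_pos: [0.6366, -0.0288, 0.0613]
tool_rot: [0.0, 0.756, 0.654, -0.0]
contact_force: [0.5, 0.3, -0.3]
gripper_width: -0.003
grasp_force: 0.0
[[94.383 43.373]] [ 0.637 -0.029  0.061]
```

View pics/side6.png

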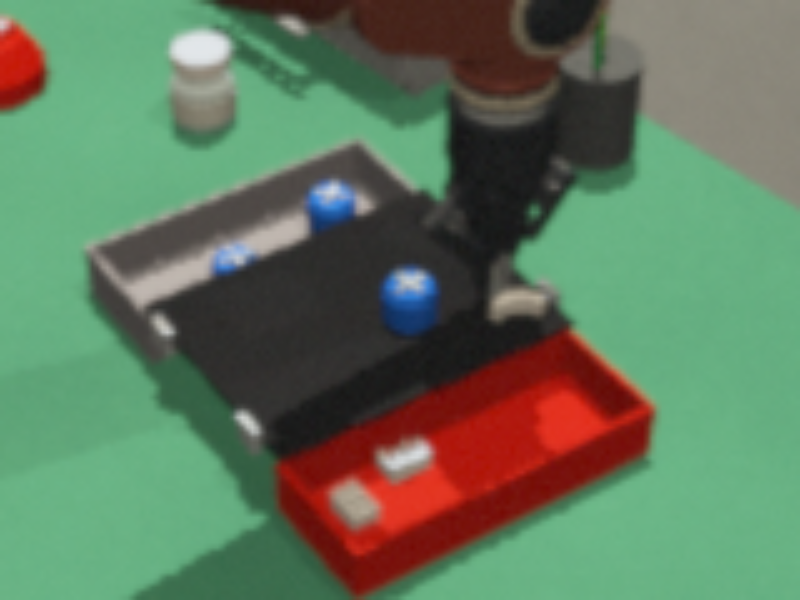

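The arc has swung broadside, spanning crop (490–550, 303), near the +x clip. I'll measure its offset before going on.

```bash
python3 - <<'E'
from h import *
for n in("side","top"):
    p,d=manip.grab_frame(n);h=cv2.cvtColor(p,cv2.COLOR_RGB2HSV)
    yy,xx=np.mgrid[:384,:512];c=manip.camera_model(n)
    allp=st(cast(n,np.c_[xx.ravel(),yy.ravel()],.069)).reshape(384,512,2)
    m=(h[...,1]<90)&(h[...,2]>110)&(allp[...,0]>65)&(allp[...,0]<140)&(allp[...,1]>35)&(allp[...,1]<93)
    for b in blobs(m,6,400):
        q=allp[b[:,1],b[:,0]];print(n,len(b),q.mean(0),q.min(0),q.max(0),pts(n,b,d)[:,2].max())
E
```

```text
side 66 [107.932  68.688] [78.256 54.082] [134.448  85.53 ] 0.07348405010025781
```

```bash
python3 - <<'E'
from h import *
for (u,v),z in(((490,303),.069),((520,292),.069),((546,302),.069),((490,318),.055),((547,316),.055),((540,318),.055),((543,283),.062),((557,300),.062)):
    print((u,v),z,st(cast("side",[190+u/5,130+v/5],z)))
E
```

```text
(490, 303) 0.069 [[82.949 61.575]]
(520, 292) 0.069 [[108.033  63.86 ]]
(546, 302) 0.069 [[116.971  82.978]]
(490, 318) 0.055 [[83.115 62.249]]
(547, 316) 0.055 [[118.595  83.312]]
(540, 318) 0.055 [[113.084  82.245]]
(543, 283) 0.062 [[133.072  58.863]]
(557, 300) 0.062 [[130.069  79.497]]
```

The arc runs from (83,62) to (117,82) mm in plate axes, with its middle at about s=101. I'll shift the fingers behind its middle and push with a slight inward slant.

```bash
python3 -m crank '[{"x":1,"y":0,"z":0,"turn":0},{"x":0,"y":0.5,"z":0,"turn":0},{"x":0,"y":0.5,"z":0,"turn":0},{"x":0,"y":0,"z":0,"turn":0}]'; python3 -m crank '[{"x":-0.8,"y":0,"z":0,"turn":0},{"x":-0.8,"y":-0.1,"z":0,"turn":0},{"x":-0.8,"y":-0.1,"z":0,"turn":0},{"x":-0.8,"y":-0.1,"z":0,"turn":0},{"x":0,"y":0,"z":0,"turn":0}]';  python3 - <<'E'
from h import *
s=manip.state();print(st(s['tool_pos']),s['tool_pos'])
p,d=manip.grab_frame("side")
cv2.imwrite("pics/side7.png",cv2.resize(p[130:250,190:350,::-1],None,fx=5,fy=5))
E
```

```text
time: 11.6
tool_pos: [0.6489, -0.019, 0.0615]
tool_rot: [0.0, 0.756, 0.655, 0.0]
contact_force: [-0.1, 0.0, 0.2]
gripper_width: -0.004
grasp_force: 0.0
time: 12.1
tool_pos: [0.6401, -0.0519, 0.0613]
tool_rot: [0.0, 0.756, 0.654, -0.0]
contact_force: [0.9, 0.5, 0.9]
gripper_width: -0.0
grasp_force: 0.0
[[100.984  65.759]] [ 0.64  -0.052  0.061]
```

View pics/side7.png

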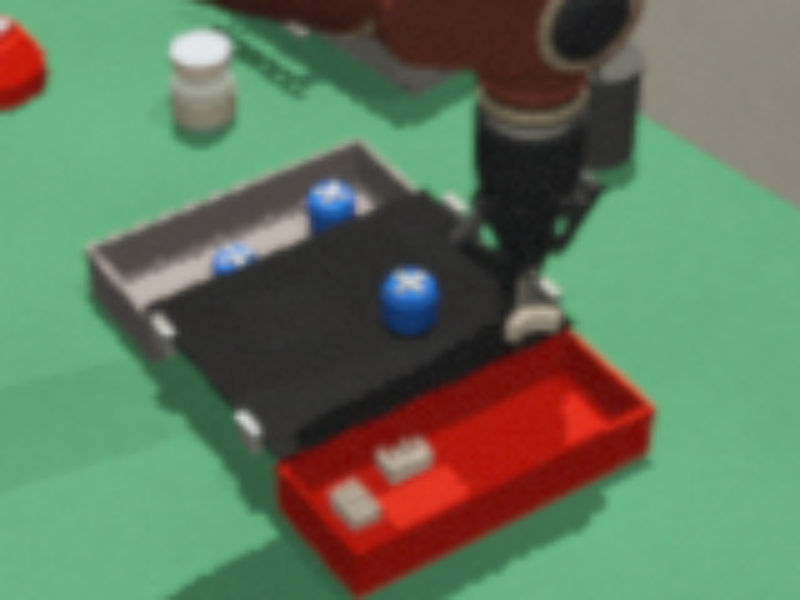

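The arc now lies square against the fingers at crop (532,322), at the edge and inside the plate's corner. I'll push it over.

```bash
python3 -m crank '[{"x":-0.8,"y":-0.1,"z":0,"turn":0},{"x":-0.8,"y":-0.1,"z":0,"turn":0},{"x":-0.8,"y":-0.1,"z":0,"turn":0},{"x":-0.8,"y":0,"z":0,"turn":0},{"x":-0.4,"y":0,"z":0,"turn":0}]'; python3 -m crank '[{"x":0,"y":0,"z":0,"turn":0},{"x":0,"y":0,"z":-4,"turn":0},{"x":0,"y":0,"z":-4,"turn":0},{"x":0,"y":0,"z":-4,"turn":0},{"x":0,"y":0,"z":0,"turn":0}]'; python3 - <<'E'
from h import *
s=manip.state();print(st(s['tool_pos']),s['tool_pos'])
p,d=manip.grab_frame("side")
cv2.imwrite("pics/side8.png",cv2.resize(p[130:250,190:350,::-1],None,fx=5,fy=5))
E
```

```text
time: 12.65
tool_pos: [0.6322, -0.0867, 0.0613]
tool_rot: [0.0, 0.756, 0.654, -0.0]
contact_force: [1.0, 0.1, -0.2]
gripper_width: 0.0
grasp_force: 0.0
time: 13.15
tool_pos: [0.6365, -0.0864, 0.1899]
tool_rot: [0.006, 0.756, 0.655, 0.004]
contact_force: [0.2, 0.2, 0.6]
gripper_width: 0.001
grasp_force: 0.0
[[102.087 100.483]] [ 0.636 -0.086  0.19 ]
```

View pics/side8.png

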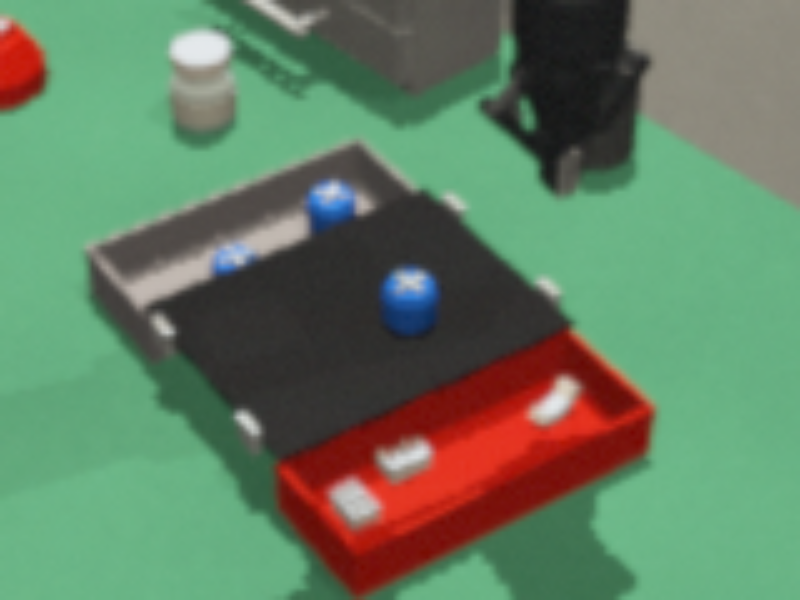

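All three pieces lie in the red tray, at crop (353,502), (405,457) and (555,400). print_a is unmoved at (410,300), and the arm is clear.

```bash
python3 -m crank '[{"x":0,"y":0,"z":0,"turn":0},{"x":0,"y":0,"z":0,"turn":0},{"x":0,"y":0,"z":0,"turn":0},{"x":0,"y":0,"z":0,"turn":0}]'; python3 -c "
from plant import manip
print(manip.job_done())"
```

```text
time: 13.6
tool_pos: [0.6317, -0.0855, 0.1797]
tool_rot: [-0.001, 0.756, 0.655, -0.001]
contact_force: [0.2, 0.2, 0.6]
gripper_width: 0.003
grasp_force: 0.0
the job is handed in; nothing more can be done
None
```

I pushed all three white support pieces off the plate into the red tray; in the last picture the blue print was still standing in its place and nothing else looked moved. I handed the job in at 13.6 s.

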